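Close and clamp a microarray hybridisation chamber

TASK

Close the slide chamber in the bench stand: lay the loose steel cover down flat on the glass slides between the locating lugs, slide the clamp yoke along the base by its thumbscrew until it stops over the middle of the cover, and then turn the knurled thumbscrew clockwise until it seats. Nip it up and stop when the resistance has clearly risen, without forcing the thread or loading the glass hard, and leave the rest of the bench alone.

Things in the scene. Friction and masses are not known exactly. Their poses are not given: they have to be found in the camera images.
- base: Fixed: steel chamber base (160 x 54 mm, top face 22 mm above the bench) on an aluminium stand (205 x 92 mm, 10 mm high). Origin on the bench under the slide seat's centre; x runs along the base towards the end where the clamp yoke is parked, y across, z up. Stand from x = -76 to +130 mm, base from -54 to +106 mm.
- seat (a point): Where the cover's centre belongs: 30.1 mm above the bench over the base's origin, axes as the base. Round it, 7 mm high on the base's top face, two end lugs (inner faces at x = +-45 mm) and four side lugs (inner faces at y = +-22 mm, |x| = 28 to 38 mm), splayed outward 1.5 mm at the top. Between them the long sides are free for fingers, tips down to 2 mm above the base.
- slides: Fixed: pair of glass slides with gasket, 76 x 26 mm, lying in the seat, x along the base. The cover rests on their upper face, 24.1 mm above the bench, give or take 0.2 mm from set to set. Origin 2.1 mm under that face.
- cover_center (a point): Loose: the chamber cover, a plain steel slab 86 x 40 x 12 mm, about 0.28 kg, lying flat on the bench, right side up. The point is its centre, half-way up; x along its length, z up; either end may go either way. It goes in with 2 mm of play on every side. Grip it across its 40 mm width at mid-length.
- yoke_mid (a point): Clamp yoke: steel bridge 28 mm long (along the base), 68 mm wide, straddling the base; slides along it with about 2 N of friction. The point is the middle of its upper face, 55 mm above the bench; axes as the base. Parked at base x = 70 to 82 mm, it slides to base x = 0, a firm stop over the cover's middle. It can be slid by gripping the thumbscrew's head.
- thumbscrew: The knurled head of the clamp screw in the yoke's middle, axis upright: round, 28 mm in diameter, 22 mm tall, coarse straight knurl. Origin on the axis half-way up the head, 82 to 83 mm above the bench at first, 26 mm over the bridge, with room all round to turn a gripper from above. It twists elastically on its shank, 0.5 rad per N m, and springs back when let go.
- screw: The screw's shank, origin where the head's is. Clockwise from above drives it down 0.5 mm per radian; it runs easily (0.02 N m) and stays where it is left. Its foot, 17 mm across, 37 to 38.5 mm above the bench at first, meets the cover 0.6 to 1.4 rad before the screw seats and adds a slight drag, under 0.12 N m.
- shoulder (a point): Middle of the underside of the plain shoulder (18 mm across) on the shank under the head. The screw is seated when this lands on the boss round the screw, 5 mm above yoke_mid: after 3 to 5.5 rad of turning from the start, not known beforehand. Resistance then climbs by about 1.8 N m per radian of the head. Right tightness 0.25 to 0.4 N m; above 0.5 N m the thread is being forced.
- slide_box: Bystander: closed white plastic slide box 88 x 46 x 30 mm with a paper label, lying loose; not the cover.
- well_plate_a: Bystander: clear eight-well mini plate 66 x 34 x 13 mm.
- well_plate_b: Bystander: another clear eight-well mini plate.
- marker: Bystander: marker pen 135 mm long, 13 mm thick, lying.
- tip_box: Bystander: blue and salmon pipette tip box 118 x 82 x 60 mm.
- tube_rack: Bystander: white tube rack 70 x 130 x 36 mm with some capped tubes.
- pipette: Bystander: hand pipette about 250 mm long, 25 mm thick, lying.
- buffer_bottle: Bystander: capped bottle 56 mm in diameter, 120 mm tall.

How it is judged:
By the outcome, as a careful person would: the job done as asked, in the order asked, and still so for the second after the job is handed in, with the robot touching nothing.
It also fails if it takes over 72 s, if anything falls off the work surface, if the arm or the gripper's body presses on something with over 40 N, if the wrist force passes 120 N, or if a joint passes its speed limit or range.

ROBOT

A 6-joint arm with a two-finger parallel gripper is mounted at the origin on the work surface. World frame = base frame: x ahead of the robot, y to its left, z up, the work surface at z = 0. Lengths are in m, angles in rad, forces in N, time in s.
With the tool pointing down it reaches from about 0.375 to 0.9 m from the base axis. Payload 3.1 kg.
Tool frame: the origin (TCP) lies at the very end of the fingers, on their centre line; the grasp point (between the pads) lies 19 mm behind it (manip.pinch_z is the distance from the TCP to the grasp point, in m); z points along the fingers, y is the line along which they close (so a half turn about z gives the same grasp; the last joint's range is limited). The gripper opens to 85 mm and grips with 20 to 120 N. Pads are 22 mm wide; open, the fingers measure 114 mm over their backs; the gripper's body (76 mm by 85 mm) begins 54 mm behind the grasp point. The pads swing forward as they close: fully open they stand 13 mm farther back than shut.
Start: joints at [0.978, 0.527, 1.433, -0, 1.181, -0.178], TCP at [0.252, 0.572, 0.209] pointing down, gripper open.
Joint ranges: [-3.08, 3.08], [-0.75, 2.2], [0.22, 2.44], [-1.43, 4.57], [0, 2.65], [-2.85, 2.85]. Speed limits (rad/s): [2.79, 2.79, 3.14, 3.14, 3.14, 3.14].

INTERFACE

Orientations are given as a unit quaternion [x, y, z, w].
In Python, from station import manip gives the robot as it stands.
- The arm moves only by the tool servo_tool, never from a script. Its argument "commands" is one flat list of numbers, 7 for each row, row after row: the shift along the tool's x, y, z each as a share of 500 mm, from -1 to 1, then the turn, a rotation vector about the tool's x, y, z each as a share of 360 degrees, from -1 to 1, then the opening, from -1 (shut) to 1 (fully open). In form: [dx, dy, dz, rx, ry, rz, claw, dx, dy, dz, rx, ry, rz, claw, ...]. A call has 1 to 12 rows; each row shifts and turns the commanded pose from where the row before left it, along the tool's axes as they then stand; what a row does not reach is not made up. A row lasts 1/12 s, in which the tool goes at most 41.7 mm and 7.16 degrees, less where a joint would pass 70% of its speed; a pose out of reach is approached as far as the arm can. A call with a number of a shift or a turn outside -1 to 1 is refused whole. A call with a gripper value outside its range is refused whole. The fingers move at their own pace and stop on an object; "force" is the grip in N (left out, the last holds). Time passes only in rows, so rows that do not move let the fingers close. It gives the time, the measured TCP pose, the force, the opening and the grip force at its end, in the units of the state.
- manip.sense(): the state, without advancing time (a new reading comes with each control period).
- manip.snapshot(name): name is "scene" or "top"; returns a dict with "img" (480x640x3 uint8, red, green, blue), "mtx" (3x3 intrinsics, pixels), "distortion" ([k1, k2, p1, p2, k3] as OpenCV has them; the pictures are not rectified), "world_to_cam" (4x4, takes a point from world to camera coordinates). Camera axes: x right, y up, looking along -z (the intrinsics and any distortion apply to the point x, -y, -z); pixel columns grow to the right and rows downward; lengths in m; the calibration is good to about 2 mm. A picture is of the moment at which its call begins. There is no depth.
- manip.sign_off(): hands the job in; it is judged then, once.
Trained networks look in a picture, given as the dict that the camera call returned (one of the last four; its "shot" number tells which), for a name from the list of things; names that differ only in an ending like _2 or _b are one class to them, and where a whole thing is asked for, a point or a joint stands for the part that bears it (a point fixed in the world has none). Each returns a list of dicts, best first, with "conf" (0 to 1); they miss things now and then, are a little off and sometimes report something else, mostly with a low value. They report only what shows in the picture. A call takes as long as a camera call.
- manip.look_for(picture, query): "box" ([left, top, width, height] in pixels, round what is visible of it).
- manip.silhouettes(picture, query): "pixels" (480x640 bool, what is visible of it) and "box" ([left, top, width, height] in pixels, round what is visible of it).
The state is a dict: "t": time; "q": joint angles; "qd": joint speeds; "tau": joint torques, N m; "tcp_pos": TCP position; "tool_rot": TCP orientation; "force": force on the tool from outside, world axes, zero at the start; "ft_torque": the same for the moment, N m; "finger_gap": opening from 0.0 (shut) to 1.0 (fully open); "gripper_force": force on a finger pad.
Only numpy, scipy, OpenCV 4.12 (cv2) and the standard library are available. Lean on these libraries where they do the work, as an engineer would, in place of code of your own. Each camera call takes 0.05 s, during which the arm holds its last target. There are 200 camera calls.

## Working session

There is one attempt and no reset: what is moved stays moved. The work goes in short steps, Python scripts to look and compute and a tool call to move; the robot and the scene stay as the last step left them, time stands still between calls to the robot, and variables do not carry over. Pictures are saved under pics/ and viewed, at most 10 in all, crops included, and the job is handed in when it is done.

Besides the shell and the picture viewer there is one more tool, called by a JSON object that holds its "api" and its "payload", one argument or row to a line. servo_tool: Moves the arm, as the interface text tells. Its arguments: {"type":"object","properties":{"commands":{"type":"array"},"force":{"type":"number"}},"required":["commands"]}

```bash
mkdir -p pics; ls
cat > h.py <<'E'
import numpy as np, cv2
from station import manip
from scipy.spatial.transform import Rotation as R
def save(s,n): cv2.imwrite('pics/'+n,s['img'][:,:,::-1])
def ray(s,uv):
    uv=np.asarray(uv,float).reshape(-1,1,2)
    p=cv2.undistortPoints(uv,np.array(s['mtx']),np.array(s['distortion'])).reshape(-1,2)
    M=np.array(s['world_to_cam']); d=np.c_[p[:,0],-p[:,1],-np.ones(len(p))]@M[:3,:3]
    return -M[:3,:3].T@M[:3,3], d
def onz(s,uv,z):
    o,d=ray(s,uv); return o+d*((z-o[2])/d[:,2])[:,None]
def proj(s,P):
    P=np.atleast_2d(P); M=np.array(s['world_to_cam']); c=P@M[:3,:3].T+M[:3,3]
    c=c*[1,-1,-1]
    return cv2.projectPoints(c.reshape(-1,1,3),np.zeros(3),np.zeros(3),np.array(s['mtx']),np.array(s['distortion']))[0].reshape(-1,2)
E
python3 - <<'E'
from h import *
for c in ['scene','top']:
    s=manip.snapshot(c); save(s,c+'0.png')
    M=np.array(s['world_to_cam']); print(c,'cam',-M[:3,:3].T@M[:3,3])
    for n in ['base','slides','cover_center','yoke_mid','thumbscrew','slide_box','well_plate_a']:
        for d in manip.silhouettes(s,n)[:3]:
            if d['conf']<.2: continue
            m=d['pixels'].astype(np.uint8); r=cv2.minAreaRect(cv2.findNonZero(m))
            print(n,round(d['conf'],2),np.round(d['box']),np.round(r[0]),np.round(r[1]),round(r[2]))
print(manip.sense())
E
```

```text
pics
scene cam [ 1.07224871 -0.79376929  0.93599671]
base 0.57 [286. 211.  82.  79.] [327. 256.] [43. 84.] 39
cover_center 0.82 [206. 321.  44.  39.] [227. 340.] [21. 46.] 48
cover_center 0.21 [288. 214.  79.  78.] [325. 255.] [41. 82.] 40
yoke_mid 0.81 [320. 213.  36.  39.] [340. 234.] [34. 29.] 43
thumbscrew 0.5 [270. 327.  70.  76.] [304. 364.] [43. 75.] 36
thumbscrew 0.48 [335. 213.   9.  11.] [338. 220.] [11.  9.] 90
slide_box 0.55 [341. 185.  40.  24.] [362. 197.] [22. 40.] 79
well_plate_a 0.69 [210. 275.  31.  19.] [223. 285.] [14. 33.] 62
top cam [0.29721264 0.00239798 1.27268216]
slides 0.58 [292. 260.  32.  14.] [308. 265.] [10. 32.] 86
slides 0.43 [254. 247.  90.  43.] [296. 268.] [39. 88.] 87
cover_center 0.95 [411. 268.  37.  17.] [428. 276.] [17. 36.] 90
yoke_mid 0.8 [274. 249.   9.  38.] [277. 267.] [32. 14.] 87
thumbscrew 0.72 [269. 254.  12.  17.] [276. 262.] [12. 11.] 90
slide_box 0.78 [176. 270.  47.  36.] [201. 286.] [41. 21.] 33
well_plate_a 0.95 [369. 311.  28.  22.] [383. 323.] [28. 15.] 11
well_plate_a 0.55 [211. 208.  27.  17.] [222. 214.] [27. 14.] 6
{'t': 0.8, 'q': array([ 9.77507038e-01,  5.27445113e-01,  1.43269227e+00,  2.29478333e-05,
        1.18142773e+00, -1.78529862e-01]), 'qd': array([-0.00094491,  0.00051784,  0.0003233 ,  0.00147696,  0.00074233,
        0.00089769]), 'tau': array([-4.26790302e-04, -4.42255712e+01, -1.78412300e+01, -2.05937795e-04,
        5.94086050e-04,  5.69191968e-06]), 'tcp_pos': array([0.25182719, 0.57199656, 0.20874662]), 'tool_rot': array([ 2.05900728e-01,  9.78572884e-01,  1.67503485e-05, -4.65243393e-06]), 'force': array([ 0.14083369, -0.09797709,  0.31642167]), 'ft_torque': array([-0.02940341, -0.02345785, -0.01651473]), 'gripper_force': 0.0, 'finger_gap': 1.001226954812807}
```

Run:
```python
import cv2
a=cv2.imread('pics/top0.png')[190:370,160:460]; cv2.imwrite('pics/topc.png',cv2.resize(a,None,fx=2.66,fy=2.66,interpolation=cv2.INTER_CUBIC))
a=cv2.imread('pics/scene0.png')[160:410,170:410]; cv2.imwrite('pics/scc.png',cv2.resize(a,None,fx=2.4,fy=2.4,interpolation=cv2.INTER_CUBIC))
```

```text
(no output)
```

View pics/topc.png

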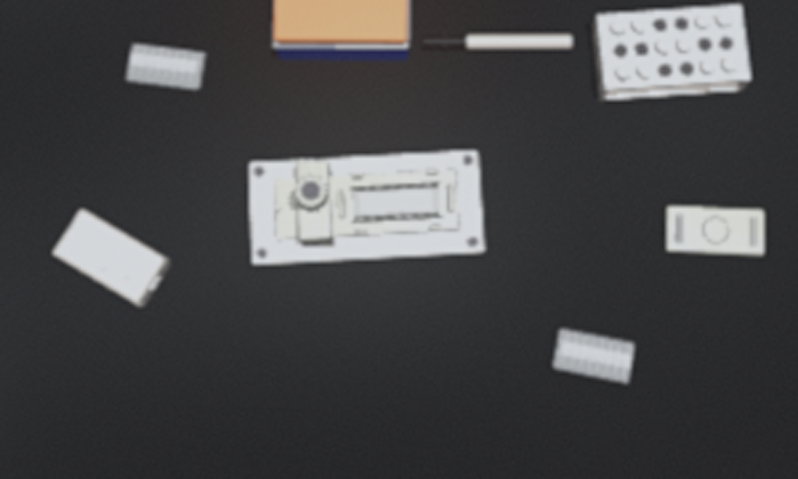

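View pics/scc.png

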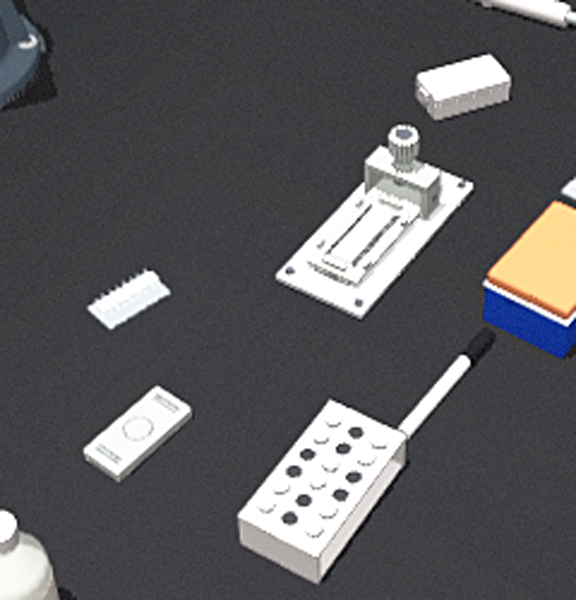

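The top view shows world +y to the left. The stand is at about (297,268), with the yoke on its left end at (277,267) and the cover at (428,276) with a circle mark. The scene view agrees, and the slide box at (201,286) is clearly a different object. Next I fit poses to the bright masks.

```bash
cat >> h.py <<'E'
from scipy.optimize import minimize
def boxpts(x0,x1,y0,y1,z0,z1): return np.array([[x,y,z] for x in(x0,x1) for y in(y0,y1) for z in(z0,z1)])
def hullmask(s,B,p):
    c,sn=np.cos(p[2]),np.sin(p[2]); W=np.c_[B[:,0]*c-B[:,1]*sn+p[0],B[:,0]*sn+B[:,1]*c+p[1],B[:,2]]
    K=4; uv=(proj(s,W)+.5)*K-.5
    h=cv2.convexHull(uv.astype(np.float32)); m=np.zeros((480*K,640*K),np.uint8)
    cv2.fillConvexPoly(m,np.round(h*16).astype(np.int32),255,shift=4)
    return cv2.resize(m,(640,480),interpolation=cv2.INTER_AREA)/255.
def fit(s,B,p0,excl=None,bg=45,fg=150):
    g=s['img'].min(2).astype(float); obs=np.clip((g-bg)/(fg-bg),0,1)
    m0=hullmask(s,B,p0)>0; w=cv2.dilate(m0.astype(np.uint8),np.ones((13,13)))>0
    if excl is not None: w&=~excl
    # fill interior: treat holes as bright
    e=cv2.erode(m0.astype(np.uint8),np.ones((11,11)))>0; w&=~e
    f=lambda q: np.sum(((hullmask(s,B,q*[.01,.01,.1])-obs)[w])**2)
    q=np.array(p0)/[.01,.01,.1]
    for k in (.5,.15): r=minimize(f,q,method='Nelder-Mead',options=dict(initial_simplex=np.vstack([q,q+np.eye(3)*k]),xatol=1e-3)); q=r.x
    return q*[.01,.01,.1],r.fun
STAND=boxpts(-.076,.130,-.046,.046,0,.010); COVER=boxpts(-.043,.043,-.02,.02,0,.012)
E
python3 - <<'E'
from h import *
T=manip.snapshot('top'); S=manip.snapshot('scene')
print(np.percentile(T['img'].min(2),[5,50,95,99]))
print('yoke',onz(T,[277,267],.055),'thumb',onz(T,[276,262],.093),onz(S,[338,216],.09))
for s,n in((T,'top'),(S,'sc')):
    ex=None
    if n=='sc':
        ex=np.zeros((480,640),bool); ex[205:262,312:362]=1
    c=onz(T,[428,276],.012)[0]; 
    pts=onz(T,np.array([[248,162],[478,150],[485,250],[252,265]])/2.66+[160,190],.01)
    b=pts[:2].mean(0)/2+pts[2:].mean(0)/2; d=(pts[0]-pts[1]+pts[3]-pts[2]); yaw=np.arctan2(d[1],d[0])
    o=b[:2]-.027*np.array([np.cos(yaw),np.sin(yaw)])
    if n=='top': print('init',o,yaw,c)
    print(n,'stand',fit(s,STAND,[*o,yaw],ex),'cover',fit(s,COVER,[c[0],c[1],np.pi/2]))
E
```

```text
[ 37.  47. 191. 213.]
yoke [[0.53004177 0.08170429 0.055     ]] thumb [[0.53405932 0.08134318 0.093     ]] [[0.53433995 0.07990188 0.09      ]]
init [0.53712552 0.00924509] 1.6072032662771756 [ 0.50853535 -0.2703708   0.012     ]
top stand (array([0.53834394, 0.01030908, 1.60269739]), np.float64(34.448758013009126)) cover (array([ 0.50915625, -0.27270711,  1.50062843]), np.float64(2.131081452188719))
sc stand (array([0.53546129, 0.01116589, 1.6101615 ]), np.float64(58.22256212288837)) cover (array([ 0.5066653 , -0.27336677,  1.50266092]), np.float64(56.0202531208562))
```

{"api": "servo_tool", "payload": {
  "commands": [0,0,0,0,0,0.0195,0.3,0,0,0,0,0,0.0195,0.3,0,0,0,0,0,0.0195,0.3,0,0,0,0,0,0.0195,0.3,0,0,0,0,0,0.0195,0.3,0,0,0,0,0,0.0195,0.3,0,0,0,0,0,0.0195,0.3,0,0,0,0,0,0.0195,0.3,0,0,0,0,0,0.0195,0.3,0,0,0,0,0,0.0195,0.3],
  "force": 40
}}

```text
t: 1.73
tcp_pos: [0.2518, 0.572, 0.2087]
tool_rot: [0.733, 0.68, 0.0, 0.0]
force: [-0.9, -0.1, -0.2]
finger_gap: 0.648
gripper_force: 0.0
```

{"api": "servo_tool", "payload": {
  "commands": [-0.075,0.0285,0,0,0,0,0.3,-0.075,0.0285,0,0,0,0,0.3,-0.075,0.0285,0,0,0,0,0.3,-0.075,0.0285,0,0,0,0,0.3,-0.075,0.0285,0,0,0,0,0.3,-0.075,0.0285,0,0,0,0,0.3,-0.075,0.0285,0,0,0,0,0.3,-0.075,0.0285,0,0,0,0,0.3,-0.075,0.0285,0,0,0,0,0.3,-0.075,0.0285,0,0,0,0,0.3,-0.075,0.0285,0,0,0,0,0.3]
}}

```text
t: 2.65
tcp_pos: [0.3801, 0.1479, 0.2091]
tool_rot: [0.731, 0.682, 0.0, 0.0]
force: [0.7, 0.4, 0.2]
finger_gap: 0.65
gripper_force: 0.0
```

{"api": "servo_tool", "payload": {
  "commands": [-0.075,0.0285,0,0,0,0,0.3,-0.075,0.0285,0,0,0,0,0.3,-0.075,0.0285,0,0,0,0,0.3,-0.075,0.0285,0,0,0,0,0.3,-0.075,0.0285,0,0,0,0,0.3,-0.075,0.0285,0,0,0,0,0.3,-0.075,0.0285,0,0,0,0,0.3,-0.075,0.0285,0,0,0,0,0.3,-0.075,0.0285,0,0,0,0,0.3,-0.075,0.0285,0,0,0,0,0.3,-0.075,0.0285,0,0,0,0,0.3,0,0,0,0,0,0,0.3]
}}

```text
t: 3.65
tcp_pos: [0.5107, -0.2815, 0.2092]
tool_rot: [0.733, 0.68, -0.0, 0.005]
force: [0.1, -0.2, 0.7]
finger_gap: 0.654
gripper_force: 0.0
```

{"api": "servo_tool", "payload": {
  "commands": [0,0,0.02,0,0,0,0.3,0,0,0.02,0,0,0,0.3,0,0,0.02,0,0,0,0.3,0,0,0.02,0,0,0,0.3,0,0,0.02,0,0,0,0.3,0,0,0.02,0,0,0,0.3,0,0,0.02,0,0,0,0.3,0,0,0.02,0,0,0,0.3,0,0,0,0,0,0,0.3,0,0,0,0,0,0,0.3]
}}

```text
t: 4.48
tcp_pos: [0.5072, -0.2724, 0.1279]
tool_rot: [0.731, 0.682, -0.0, -0.001]
force: [0.3, -0.3, -0.3]
finger_gap: 0.651
gripper_force: 0.0
```

Run:
```python
from h import *
S=manip.snapshot('scene'); save(S,'s1.png'); a=S['img'][250:400,140:340,::-1]; cv2.imwrite('pics/s1c.png',cv2.resize(a,None,fx=3.5,fy=3.5,interpolation=cv2.INTER_CUBIC))
s=manip.sense(); print(s['tcp_pos'],s['tool_rot'],s['q'],R.from_quat(s['tool_rot']).as_matrix())
```

```text
[ 0.50762574 -0.27277196  0.12855865] [ 7.31153917e-01  6.82212538e-01 -1.12761575e-05 -5.24591912e-05] [-6.86902453e-01  5.66550204e-01  1.63227047e+00 -1.04150388e-05
  9.42878959e-01 -6.17668949e-01] [[ 6.91721055e-02  9.97604737e-01 -8.80658494e-05]
 [ 9.97604740e-01 -6.91721003e-02  6.13260142e-05]
 [ 5.50874225e-05 -9.20969583e-05 -9.99999994e-01]]
```

View pics/s1c.png

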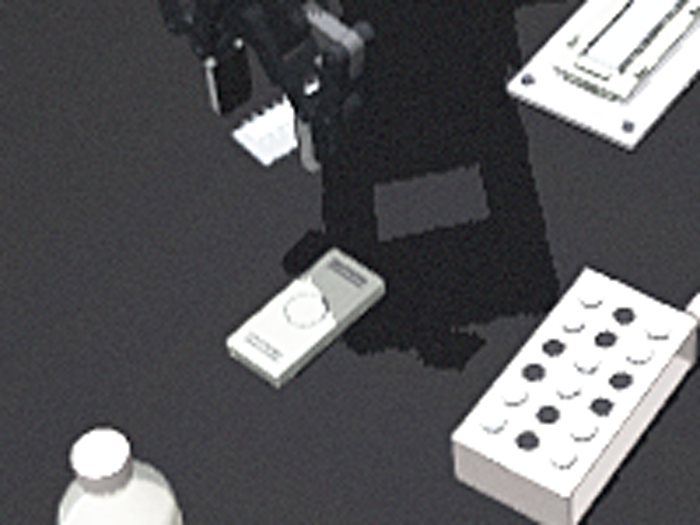

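The gripper hovers over the cover, which sits around crop (305,315) below the fingers and is clear of the rack and bottle. I'll descend and grip.

{"api": "servo_tool", "payload": {
  "commands": [0,0,0.035,0,0,0,0.3,0,0,0.035,0,0,0,0.3,0,0,0.035,0,0,0,0.3,0,0,0.035,0,0,0,0.3,0,0,0.035,0,0,0,0.3,0,0,0.035,0,0,0,0.3,0,0,0.01,0,0,0,0.3,0,0,0.01,0,0,0,0.3,0,0,0.01,0,0,0,0.3,0,0,0.01,0,0,0,0.3,0,0,0,0,0,0,0.3,0,0,0,0,0,0,0.3]
}}

```text
t: 5.53
tcp_pos: [0.5077, -0.2729, 0.0041]
tool_rot: [0.731, 0.682, 0.0, 0.0]
force: [-0.5, 0.5, 0.3]
finger_gap: 0.649
gripper_force: 0.0
```

{"api": "servo_tool", "payload": {
  "commands": [0,0,0,0,0,0,-0.3,0,0,0,0,0,0,-0.3,0,0,0,0,0,0,-0.3,0,0,0,0,0,0,-0.3,0,0,0,0,0,0,-0.3,0,0,0,0,0,0,-0.3],
  "force": 50
}}

```text
t: 6.03
tcp_pos: [0.5076, -0.2728, 0.0038]
tool_rot: [0.731, 0.682, 0.0, 0.0]
force: [0.1, 0.4, -0.2]
finger_gap: 0.35
gripper_force: 0.0
```

Run:
```python
from h import *
S=manip.snapshot('scene'); a=S['img'][290:400,160:300,::-1]; cv2.imwrite('pics/s2c.png',cv2.resize(a,None,fx=5,fy=5,interpolation=cv2.INTER_CUBIC))
```

```text
(no output)
```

View pics/s2c.png

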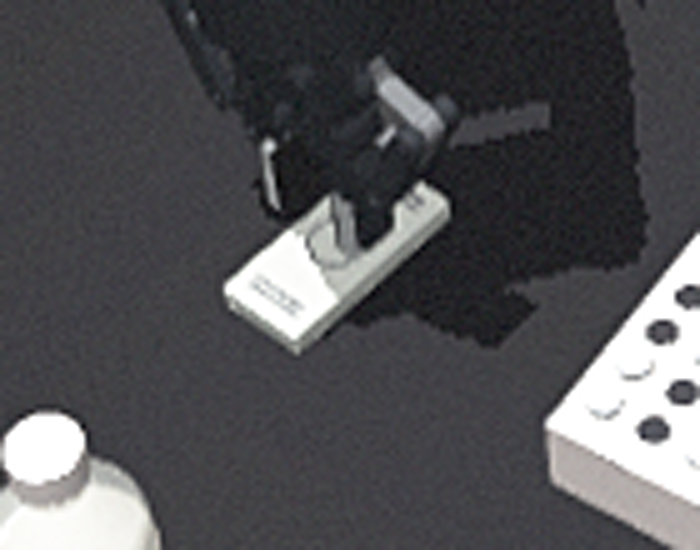

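Run:
```python
from h import *
S=manip.snapshot('scene'); s=manip.sense(); p=s['tcp_pos']; M=R.from_quat(s['tool_rot']).as_matrix()
cr=lambda P:np.round((proj(S,P)-[160,290])*5)
for y in(-.02,-.015,.015,.02):
    print(y,[cr(p+M@[0,y,-h])[0] for h in(0,.01,.02)])
C=COVER[:, :]; c,sn=np.cos(1.5027),np.sin(1.5027)
W=np.c_[C[:,0]*c-C[:,1]*sn+.5067,C[:,0]*sn+C[:,1]*c-.2734,C[:,2]]
print('cover sc-fit',cr(W)[1::2].tolist(), cr([.5067,-.2734,.012]))
```

```text
-0.02 [array([303., 226.]), array([300., 210.]), array([297., 193.])]
-0.015 [array([312., 232.]), array([309., 216.]), array([306., 200.])]
0.015 [array([367., 270.]), array([365., 254.]), array([362., 237.])]
0.02 [array([376., 276.]), array([374., 260.]), array([372., 243.])]
cover sc-fit [[292.0, 334.0], [218.0, 282.0], [448.0, 195.0], [374.0, 147.0]] [[334. 238.]]
```

{"api": "servo_tool", "payload": {
  "commands": [0,0,0,0,0,0,-0.5,0,0,0,0,0,0,-0.5,0,0,0,0,0,0,-0.5]
}}

```text
t: 6.38
tcp_pos: [0.5075, -0.2727, 0.0037]
tool_rot: [0.731, 0.682, -0.0, -0.0]
force: [-0.5, 0.8, 0.7]
finger_gap: 0.254
gripper_force: 0.0
```

{"api": "servo_tool", "payload": {
  "commands": [0,0,0,0,0,0,0.3,0,0,0,0,0,0,0.3,0,0,0,0,0,0,0.3,0,0,0,0,0,0,0.3,0,0,0,0,0,0,0.3,0,0,0,0,0,0,0.3,0,0,0.005,0,0,0,0.3,0,0,0.005,0,0,0,0.3,0,0,0.005,0,0,0,0.3,0,0,0.005,0,0,0,0.3,0,0,0,0,0,0,0.3]
}}

```text
t: 7.3
tcp_pos: [0.5072, -0.2724, -0.007]
tool_rot: [0.731, 0.682, -0.0, -0.001]
force: [-0.1, -0.3, 0.1]
finger_gap: 0.65
gripper_force: 0.0
```

{"api": "servo_tool", "payload": {
  "commands": [0,0,0,0,0,0,-0.3,0,0,0,0,0,0,-0.3,0,0,0,0,0,0,-0.3,0,0,0,0,0,0,-0.3,0,0,0,0,0,0,-0.3,0,0,0,0,0,0,-0.3]
}}

```text
t: 7.8
tcp_pos: [0.5076, -0.2727, -0.0062]
tool_rot: [0.731, 0.682, -0.0, 0.0]
force: [-0.6, -0.8, -0.5]
finger_gap: 0.35
gripper_force: 0.0
```

Run:
```python
from h import *
S=manip.snapshot('scene'); T=manip.snapshot('top'); a=S['img'][290:400,160:300,::-1]; b=T['img'][220:330,370:490,::-1]
cv2.imwrite('pics/s3c.png',np.hstack([cv2.resize(a,(560,440),interpolation=cv2.INTER_CUBIC)[:,100:460],cv2.resize(b,(480,440),interpolation=cv2.INTER_CUBIC)[:,:440]]))
s=manip.sense(); print(s['force'],s['ft_torque'],s['tau'])
```

```text
[-0.59062129 -0.58413985 -0.15418226] [-0.02308574 -0.008482    0.04068738] [-7.55294441e-04 -4.53664899e+01 -8.47196013e+00 -2.60620027e-04
  1.16080532e-04  1.26862514e-05]
```

View pics/s3c.png

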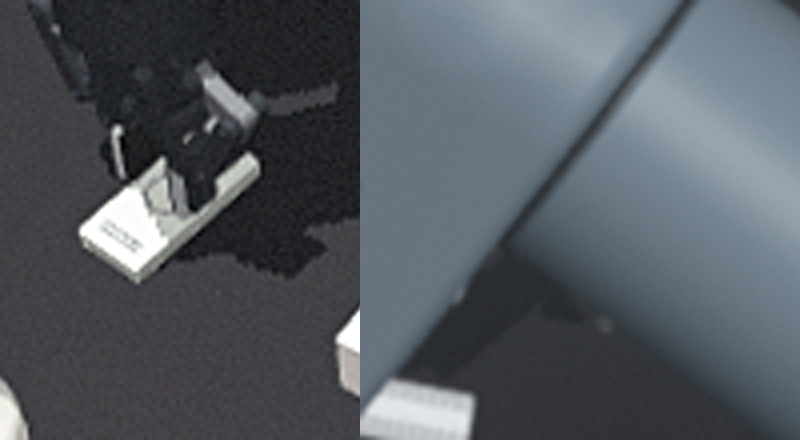

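The fingers are still hovering just above the cover's top. I'll probe downward gently to find the true tip height.

{"api": "servo_tool", "payload": {
  "commands": [0,0,0.002,0,0,0,-0.3,0,0,0.002,0,0,0,-0.3,0,0,0,0,0,0,-0.3]
}}

```text
t: 8.15
tcp_pos: [0.5074, -0.2726, -0.0085]
tool_rot: [0.731, 0.682, -0.0, -0.0]
force: [0.6, 0.1, 0.0]
finger_gap: 0.35
gripper_force: 0.0
```

Run:
```python
from h import *
print(manip.pinch_z,[a for a in dir(manip) if a[0]!='_']); s=manip.sense(); print(s['tcp_pos'],s['force'])
```

```text
0.0187 ['PlanningError', 'look_for', 'pinch_z', 'sense', 'sign_off', 'silhouettes', 'snapshot']
[ 0.5073945  -0.27260655 -0.00851374] [0.64606916 0.13627351 0.01667254]
```

{"api": "servo_tool", "payload": {
  "commands": [0,0,0.002,0,0,0,-0.3,0,0,0.002,0,0,0,-0.3,0,0,0,0,0,0,-0.3]
}}

```text
t: 8.4
tcp_pos: [0.5074, -0.2726, -0.0105]
tool_rot: [0.731, 0.682, -0.0, -0.0]
force: [-0.6, 0.2, -0.5]
finger_gap: 0.347
gripper_force: 0.0
```

{"api": "servo_tool", "payload": {
  "commands": [0,0,0.002,0,0,0,-0.3,0,0,0.002,0,0,0,-0.3,0,0,0,0,0,0,-0.3]
}}

```text
t: 8.65
tcp_pos: [0.5076, -0.2727, -0.011]
tool_rot: [0.731, 0.682, -0.0, 0.0]
force: [-1.7, 0.7, 9.4]
finger_gap: 0.348
gripper_force: 4.6
```

{"api": "servo_tool", "payload": {
  "commands": [0,0,-0.01,0,0,0,-0.3,0,0,0,0,0,0,-0.5,0,0,0,0,0,0,-0.6,0,0,0,0,0,0,-0.7,0,0,0,0,0,0,-0.8,0,0,0,0,0,0,-0.8]
}}

```text
t: 9.15
tcp_pos: [0.5074, -0.2726, -0.0076]
tool_rot: [0.731, 0.682, -0.0, -0.0]
force: [0.3, -0.3, 0.1]
finger_gap: 0.102
gripper_force: 0.0
```

{"api": "servo_tool", "payload": {
  "commands": [0,0,0,0,0,0,0.3,0,0,0,0,0,0,0.3,0,0,0,0,0,0,0.3,0,0,0,0,0,0,0.3,0,0,0,0,0,0,0.3,0,0,0,0,0,0,0.3,0,0,0,0,0,0,0.3,0,0,0.006,0,0,0,0.3,0,0,0.006,0,0,0,0.3,0,0,0.006,0,0,0,0.3,0,0,0.006,0,0,0,0.3,0,0,0,0,0,0,0.3]
}}

```text
t: 10.15
tcp_pos: [0.507, -0.2724, -0.0201]
tool_rot: [0.731, 0.682, -0.0, -0.001]
force: [0.8, 0.4, -0.0]
finger_gap: 0.648
gripper_force: 0.0
```

{"api": "servo_tool", "payload": {
  "commands": [0,0,0,0,0,0,-0.3,0,0,0,0,0,0,-0.3,0,0,0,0,0,0,-0.3,0,0,0,0,0,0,-0.3,0,0,0,0,0,0,-0.3,0,0,0,0,0,0,-0.3]
}}

```text
t: 10.65
tcp_pos: [0.5076, -0.2727, -0.0192]
tool_rot: [0.731, 0.682, 0.0, 0.0]
force: [-0.1, 0.4, 0.2]
finger_gap: 0.448
gripper_force: 50.7
```

{"api": "servo_tool", "payload": {
  "commands": [0,0,-0.01,0,0,0,-0.3,0,0,-0.03,0,0,0,-0.3,0,0,-0.04,0,0,0,-0.3,0,0,-0.04,0,0,0,-0.3,0,0,-0.02,0,0,-0.00833,-0.3,0,0,0,0,0,-0.00833,-0.3]
}}

```text
t: 11.15
tcp_pos: [0.5088, -0.2737, 0.0533]
tool_rot: [0.694, 0.72, 0.0, 0.002]
force: [1.0, -0.3, -3.2]
finger_gap: 0.445
gripper_force: 50.9
```

{"api": "servo_tool", "payload": {
  "commands": [0.0265,0.0039,0,0,0,0,-0.3,0.0565,0.0079,0,0,0,0,-0.3,0.0565,0.0079,0,0,0,0,-0.3,0.0565,0.0079,0,0,0,0,-0.3,0.0565,0.0079,0,0,0,0,-0.3,0.0565,0.0079,0,0,0,0,-0.3,0.0565,0.0079,0,0,0,0,-0.3,0.0565,0.0079,0,0,0,0,-0.3,0.0565,0.0079,0,0,0,0,-0.3,0.0565,0.0079,0,0,0,0,-0.3,0.03,0.004,0,0,0,0,-0.3,0,0,0,0,0,0,-0.3]
}}

```text
t: 12.15
tcp_pos: [0.5353, 0.0153, 0.0502]
tool_rot: [0.693, 0.721, -0.0, -0.002]
force: [-0.3, -0.8, -2.8]
finger_gap: 0.448
gripper_force: 50.8
```

{"api": "servo_tool", "payload": {
  "commands": [0,0,0.02,0,0,0,-0.3,0,0,0.02,0,0,0,-0.3,0,0,0,0,0,0,-0.3,0,0,0,0,0,0,-0.3]
}}

```text
t: 12.48
tcp_pos: [0.5359, 0.0102, 0.0294]
tool_rot: [0.695, 0.719, -0.001, -0.001]
force: [-0.9, -0.8, -3.2]
finger_gap: 0.448
gripper_force: 50.8
```

Run:
```python
from h import *
S=manip.snapshot('scene'); T=manip.snapshot('top'); a=S['img'][200:310,270:380,::-1]; b=T['img'][225:325,230:350,::-1]
save(S,'s4.png');save(T,'t4.png')
cv2.imwrite('pics/s4c.png',np.hstack([cv2.resize(a,(440,440),interpolation=cv2.INTER_CUBIC),cv2.resize(b,None,fx=3,fy=4.4,interpolation=cv2.INTER_CUBIC)]))
s=manip.sense(); print(s['tcp_pos'],s['tool_rot'],s['finger_gap'],s['gripper_force'],s['force'])
```

```text
[0.53681667 0.01012624 0.03028734] [ 6.95081245e-01  7.18931091e-01 -2.33390383e-04 -3.08157077e-04] 0.45168703521219233 50.8379727602005 [ 0.74529701 -0.2554501  -2.67019817]
```

View pics/s4c.png

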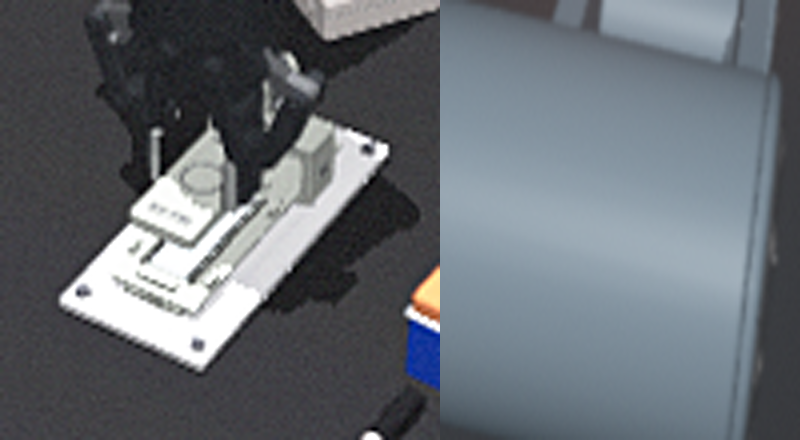

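Run:
```python
from h import *
S=manip.snapshot('scene'); s=manip.sense(); p=s['tcp_pos']; print(p)
def W(B,x,y,t): c,n=np.cos(t),np.sin(t); return np.c_[B[:,0]*c-B[:,1]*n+x,B[:,0]*n+B[:,1]*c+y,B[:,2]]
zb=p[2]+.0192
B=boxpts(-.043,.043,-.02,.02,zb,zb+.012)[:4]
print('order: (-x,-y,bot),( -x,-y,top),(-x,+y,bot),(-x,+y,top)')
for n,q in(('avg',(.5370,.0107,1.606)),('sc',(.5355,.0112,1.606)),('top',(.5383,.0103,1.606))): print(n,np.round((proj(S,W(B,*q))-[270,200])*4,1).tolist())
a=S['img'][240:275,290:340,::-1]; cv2.imwrite('pics/s5c.png',cv2.resize(a,(800,560),interpolation=cv2.INTER_NEAREST))
print(np.round((proj(S,W(B,.5355,.0112,1.606))-[290,240]+.5)*16))
```

```text
[0.53704065 0.01018119 0.03054717]
order: (-x,-y,bot),( -x,-y,top),(-x,+y,bot),(-x,+y,top)
avg [[194.7, 250.2], [194.7, 233.8], [131.3, 222.6], [131.0, 206.2]]
sc [[192.8, 248.6], [192.9, 232.1], [129.6, 221.0], [129.2, 204.6]]
top [[196.3, 251.6], [196.3, 235.2], [132.9, 223.9], [132.5, 207.5]]
[[459. 362.]
 [460. 296.]
 [206. 252.]
 [205. 186.]]
```

View pics/s5c.png

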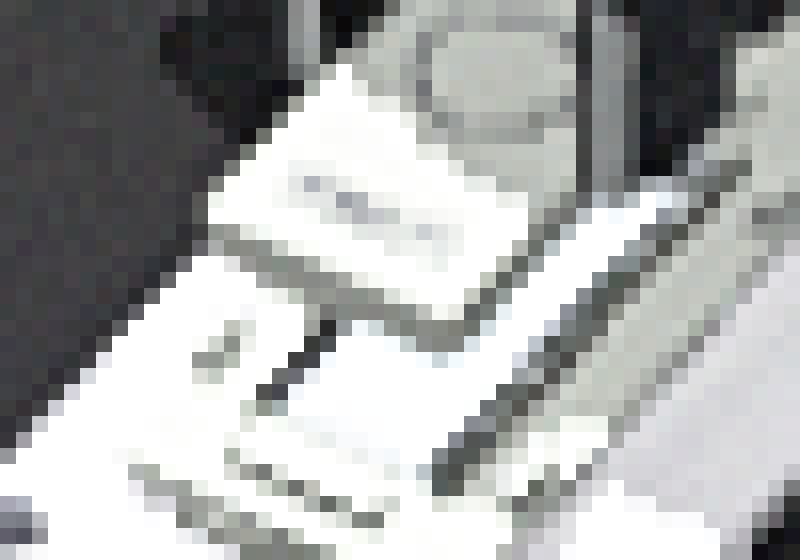

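Run:
```python
from h import *
from scipy.optimize import least_squares
S=manip.snapshot('scene')
obs=lambda a:np.array(a,float)/16-.5+[290,240]
def pts(L,x,y,z,t,pitch):
    Rm=R.from_euler('ZY',[t,pitch]).as_matrix(); return proj(S,np.array(L)@Rm.T+[x,y,z])
L=[[-.043,-.02,.006],[-.043,.02,.006],[0,0,.006]]; O=obs([[455,322],[205,222],[500,82]])
x0=[.5355,.0112,.0557]
print('pred',np.round((pts(L,*x0,1.606,0)-[290,240]+.5)*16),'obs',O.tolist())
for pt in(0,.1,-.1): print(pt,np.round((pts(L,*x0,1.606,pt)-[290,240]+.5)*16).tolist())
r=least_squares(lambda q:np.r_[(pts(L,.5355,.0112,q[0],1.606,q[1])-O).ravel()],[.055,0]); print('z,pitch',r.x,r.fun)
r=least_squares(lambda q:np.r_[(pts(L,*q,.0557,1.606,0)-O).ravel()],[.535,.011]); print('x,y',r.x,r.fun)
r=least_squares(lambda q:np.r_[(pts(L,*q[:2],.0557,1.606,q[2])-O).ravel()],[.535,.011,0]); print('x,y,pitch',r.x,r.fun)
s=manip.sense(); print(s['ft_torque'],s['force'])
```

```text
pred [[460. 297.]
 [205. 186.]
 [503.  57.]] obs [[317.9375, 259.625], [302.3125, 253.375], [320.75, 244.625]]
0 [[460.0, 297.0], [205.0, 186.0], [503.0, 57.0]]
0.1 [[463.0, 270.0], [208.0, 159.0], [506.0, 54.0]]
-0.1 [[458.0, 322.0], [204.0, 212.0], [501.0, 59.0]]
z,pitch [ 0.05132473 -0.02540316] [ 0.24417982  0.34138593 -0.00169341 -0.30550869  0.15868388 -0.03501009]
x,y [0.53837662 0.00640185] [ 0.13497835  0.25785348 -0.20533085 -0.42964157  0.06978185  0.16394005]
x,y,pitch [ 0.53803196  0.00700068 -0.01910867] [ 0.13157626  0.34424595 -0.19628286 -0.33890435  0.06408979 -0.02045355]
[ 0.0332263   0.01411455 -0.02717246] [ 0.76087123 -0.23488573 -2.43172715]
```

{"api": "servo_tool", "payload": {
  "commands": [0,0,0.01,0,0,0,-0.3,0,0,0.01,0,0,0,-0.3,0,0,0.01,0,0,0,-0.3,0,0,0,0,0,0,-0.3,0,0,0.004,0,0,0,-0.3,0,0,0.004,0,0,0,-0.3,0,0,0,0,0,0,-0.3]
}}

```text
t: 13.27
tcp_pos: [0.5368, 0.0111, 0.0113]
tool_rot: [0.694, 0.72, -0.0, -0.0]
force: [0.9, 0.1, -3.0]
finger_gap: 0.448
gripper_force: 50.9
```

{"api": "servo_tool", "payload": {
  "commands": [0,0,0.003,0,0,0,-0.3,0,0,0,0,0,0,-0.3]
}}

```text
t: 13.43
tcp_pos: [0.537, 0.011, 0.0101]
tool_rot: [0.694, 0.72, -0.0, -0.0]
force: [0.3, 0.2, -2.8]
finger_gap: 0.45
gripper_force: 50.9
```

{"api": "servo_tool", "payload": {
  "commands": [0,0,0.002,0,0,0,-0.3,0,0,0,0,0,0,-0.3]
}}

```text
t: 13.6
tcp_pos: [0.537, 0.011, 0.0092]
tool_rot: [0.694, 0.72, -0.0, 0.0]
force: [-0.1, -0.4, -1.9]
finger_gap: 0.451
gripper_force: 50.9
```

{"api": "servo_tool", "payload": {
  "commands": [0,0,0.002,0,0,0,-0.3,0,0,0,0,0,0,-0.3]
}}

```text
t: 13.77
tcp_pos: [0.5369, 0.011, 0.0081]
tool_rot: [0.694, 0.72, -0.0, -0.0]
force: [0.2, -1.0, -1.8]
finger_gap: 0.451
gripper_force: 50.9
```

Run:
```python
from h import *
S=manip.snapshot('scene'); T=manip.snapshot('top')
s=manip.sense(); print(s['tcp_pos'],s['force'],s['ft_torque'])
a=S['img'][235:285,280:345,::-1]; cv2.imwrite('pics/s6c.png',cv2.resize(a,(780,600),interpolation=cv2.INTER_CUBIC))
```

```text
[0.53693934 0.01102336 0.00819326] [-0.3660737  -0.17824718 -2.86931926] [-0.00835457 -0.02557848  0.00356394]
```

{"api": "servo_tool", "payload": {
  "commands": [0,0,0.002,0,0,0,-0.3,0,0,0.002,0,0,0,-0.3,0,0,0,0,0,0,-0.3]
}}

```text
t: 14.12
tcp_pos: [0.5369, 0.011, 0.006]
tool_rot: [0.694, 0.72, -0.0, -0.0]
force: [0.1, -0.2, -2.0]
finger_gap: 0.447
gripper_force: 50.9
```

{"api": "servo_tool", "payload": {
  "commands": [0,0,0.002,0,0,0,-0.3,0,0,0,0,0,0,-0.3]
}}

```text
t: 14.28
tcp_pos: [0.5369, 0.011, 0.005]
tool_rot: [0.694, 0.72, -0.0, -0.0]
force: [0.1, 0.2, -2.9]
finger_gap: 0.446
gripper_force: 50.9
```

{"api": "servo_tool", "payload": {
  "commands": [0,0,0.001,0,0,0,-0.3,0,0,0,0,0,0,-0.3]
}}

```text
t: 14.45
tcp_pos: [0.537, 0.011, 0.0049]
tool_rot: [0.694, 0.72, -0.0, 0.0]
force: [-1.2, -0.3, -0.6]
finger_gap: 0.445
gripper_force: 51.1
```

{"api": "servo_tool", "payload": {
  "commands": [0,0,0.001,0,0,0,-0.3,0,0,0,0,0,0,-0.3]
}}

```text
t: 14.62
tcp_pos: [0.5369, 0.011, 0.0049]
tool_rot: [0.694, 0.72, 0.0, 0.0]
force: [-1.1, 0.1, 4.5]
finger_gap: 0.449
gripper_force: 51.6
```

Contact with the glass came at exactly the predicted height, so the cover is seated between the lugs. I'll release and lift.

{"api": "servo_tool", "payload": {
  "commands": [0,0,-0.001,0,0,0,0.2,0,0,0,0,0,0,0.2,0,0,0,0,0,0,0.2,0,0,0,0,0,0,0.2,0,0,-0.02,0,0,0,0.2,0,0,-0.05,0,0,0,0.2,0,0,-0.06,0,0,0,0.2,0,0,-0.07,0,0,0,0.2,0,0,-0.04,0,0,0,0.2,0,0,0,0,0,0,0.2]
}}

```text
t: 15.45
tcp_pos: [0.5404, 0.0105, 0.1299]
tool_rot: [0.694, 0.72, 0.003, 0.004]
force: [-0.2, -0.9, 0.4]
finger_gap: 0.605
gripper_force: 0.0
```

Run:
```python
from h import *
S=manip.snapshot('scene')
s=manip.sense(); print(s['tcp_pos'],s['q'],s['finger_gap'])
a=S['img'][205:285,275:375,::-1]; cv2.imwrite('pics/s7c.png',cv2.resize(a,(750,600),interpolation=cv2.INTER_CUBIC))
```

```text
[0.53893902 0.01072336 0.12770675] [-1.87517886e-01  5.24243182e-01  1.73178785e+00  1.97577024e-05
  8.79012159e-01 -2.23124524e-01] 0.6005771476586929
```

View pics/s7c.png

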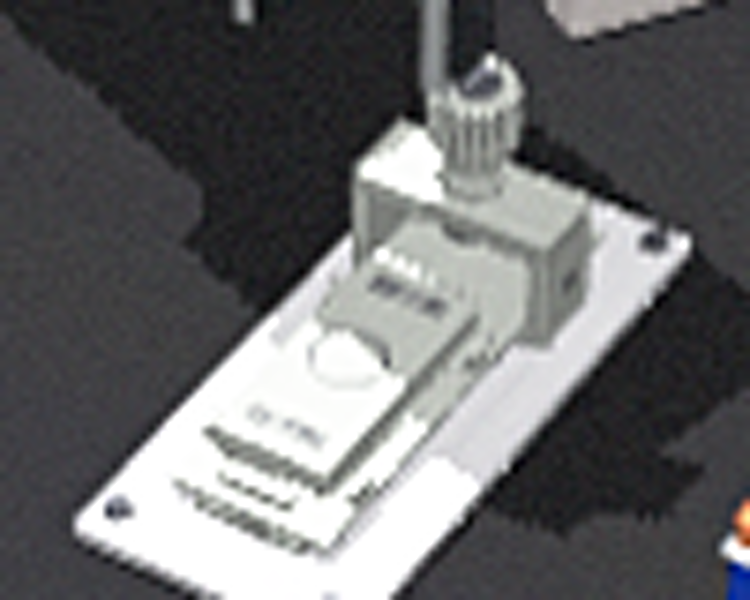

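The cover lies flat and square between the lugs, with its circle at crop (345,360). The thumbscrew head's top is at crop (485,80). Next I measure the head.

Run:
```python
from h import *
S=manip.snapshot('scene')
e=np.array([np.cos(1.606),np.sin(1.606)]); b=np.array([.5355,.0112])
for uv,z in(([339.6,215.8],.0935),([338.9,219.3],.0825)):
    p=onz(S,np.array(uv)-.4,z)[0]; d=p[:2]-b; print(p, 'base x,y',d@e,d@[-e[1],e[0]])
for d in manip.silhouettes(S,'thumbscrew')[:2]:
    x,y,w,h=d['box']; print(d['conf'],d['box']); p=onz(S,[x+w/2-.5,y+h/2-.5],.0825)[0]; dd=p[:2]-b; print(p,dd@e,dd@[-e[1],e[0]])
print(manip.sense()['tcp_pos'])
```

```text
[0.53762517 0.07950755 0.0935    ] base x,y 0.06819042978594524 -0.0045280375526767684
[0.53591772 0.07981382 0.0825    ] base x,y 0.068556605164428 -0.0028324191776237483
0.66 [331.4, 212.1, 15.1, 13.1]
[0.53442815 0.08193003 0.0825    ] 0.07072393687343478 -0.0014182553866584895
[0.53648923 0.01110092 0.12482998]
```

{"api": "servo_tool", "payload": {
  "commands": [0.0355,0,0,0,0,0,0.3,0.0355,0,0,0,0,0,0.3,0.0355,0,0,0,0,0,0.3,0.0355,0,0,0,0,0,0.3,0,0,0,0,0,-0.0191,0.3,0,0,0,0,0,-0.0191,0.3,0,0,0,0,0,-0.0191,0.3,0,0,0,0,0,-0.0191,0.3,0,0,0,0,0,-0.0191,0.3,0,0,0,0,0,-0.0191,0.3,0,0,0,0,0,-0.0191,0.3]
}}

```text
t: 16.52
tcp_pos: [0.5329, 0.082, 0.1228]
tool_rot: [0.338, 0.941, -0.001, -0.002]
force: [0.9, 1.1, 1.7]
finger_gap: 0.648
gripper_force: 0.0
```

{"api": "servo_tool", "payload": {
  "commands": [0,0,0,0,0,-0.0191,0.3,0,0,0,0,0,-0.0191,0.3,0,0,0,0,0,-0.0191,0.3,0,0,0,0,0,-0.0191,0.3,0,0,0,0,0,-0.0191,0.3,0,0,0,0,0,-0.0191,0.3,0,0,0,0,0,-0.0191,0.3,0,0,0,0,0,-0.0191,0.3,0,0,0,0,0,-0.0191,0.3,0,0,0,0,0,-0.0191,0.3,0,0,0,0,0,-0.0191,0.3,0,0,0,0,0,-0.0191,0.3]
}}

```text
t: 17.52
tcp_pos: [0.5329, 0.082, 0.1228]
tool_rot: [-0.367, 0.93, 0.001, -0.002]
force: [-0.3, 1.1, -0.4]
finger_gap: 0.646
gripper_force: 0.0
```

{"api": "servo_tool", "payload": {
  "commands": [0,0,0,0,0,-0.0191,0.3,0,0,0,0,0,-0.0191,0.3,0,0,0,0,0,0,0.3,0,0,0,0,0,0,0.3]
}}

```text
t: 17.85
tcp_pos: [0.5334, 0.082, 0.1233]
tool_rot: [-0.471, 0.882, 0.001, -0.001]
force: [0.2, -0.8, 0.3]
finger_gap: 0.65
gripper_force: 0.0
```

Run:
```python
from h import *
s=manip.sense(); print(s['tcp_pos'],s['q'],s['force'],s['ft_torque']); M=R.from_quat(s['tool_rot']).as_matrix(); print(M)
print('tool delta to target',M.T@(np.array([.5345,.0818,.0513])-s['tcp_pos']))
```

```text
[0.53336184 0.08197005 0.12328463] [-5.46691615e-02  5.35063164e-01  1.72619229e+00 -3.43871598e-05
  8.83612318e-01 -2.60716761e+00] [ 0.18958217 -0.76191238  0.30080306] [-0.0072193   0.01122287  0.00081562]
[[-5.55587195e-01 -8.31451841e-01 -3.27167388e-03]
 [-8.31456559e-01  5.55589748e-01  1.52415801e-04]
 [ 1.69098207e-03  2.80493497e-03 -9.99994636e-01]]
tool delta to target [-0.00061268 -0.00124271  0.07198049]
```

{"api": "servo_tool", "payload": {
  "commands": [0,0,0.028,0,0,0,0.3,0,0,0.028,0,0,0,0.3,0,0,0.028,0,0,0,0.3,0,0,0.028,0,0,0,0.3,0,0,0.028,0,0,0,0.3,0,0,0.007,0,0,0,0.3,0,0,0,0,0,0,0.3,0,0,0,0,0,0,0.3]
}}

```text
t: 18.52
tcp_pos: [0.5343, 0.082, 0.0511]
tool_rot: [-0.472, 0.881, 0.0, -0.0]
force: [0.0, 0.4, -0.5]
finger_gap: 0.652
gripper_force: 0.0
```

{"api": "servo_tool", "payload": {
  "commands": [0,0,0,0,0,0,-0.6,0,0,0,0,0,0,-0.6,0,0,0,0,0,0,-0.6,0,0,0,0,0,0,-0.6,0,0,0,0,0,0,-0.6,0,0,0,0,0,0,-0.6,0,0,0,0,0,0,-0.6],
  "force": 40
}}

```text
t: 19.1
tcp_pos: [0.5357, 0.0819, 0.0521]
tool_rot: [-0.473, 0.881, -0.001, 0.001]
force: [0.4, 0.8, 6.5]
finger_gap: 0.301
gripper_force: 39.3
```

Run:
```python
from h import *
s=manip.sense(); print(s['tcp_pos'],s['force'],s['ft_torque'],s['finger_gap'],s['gripper_force'])
M=R.from_quat(s['tool_rot']).as_matrix(); e=np.array([np.cos(1.606),np.sin(1.606),0]); f=[-e[1],e[0],0]
print('tool F',M.T@s['force'],'base F',s['force']@e,s['force']@f)
print('base +x dir in tool',M.T@e)
```

```text
[0.53572452 0.08190368 0.05210935] [0.41112074 0.84900356 6.48293245] [ 0.01677418 -0.19619699  0.01031937] 0.3005233523558662 39.32639054954052
tool F [-0.94436576  0.11093046 -6.48182908] base F 0.8340075621858632 -0.4407478903577207
base +x dir in tool [-8.13157191e-01  5.82044094e-01 -2.35016089e-04]
```

{"api": "servo_tool", "payload": {
  "commands": [-0.0016,-0.0023,-0.002,0,0,0,-0.6,0,0,0,0,0,0,-0.6,0.007,-0.005,0,0,0,0,-0.6,0.014,-0.01,0,0,0,0,-0.6,0.014,-0.01,0,0,0,0,-0.6,0.014,-0.01,0,0,0,0,-0.6]
}}

```text
t: 19.6
tcp_pos: [0.5366, 0.0512, 0.0522]
tool_rot: [-0.473, 0.881, 0.0, -0.0]
force: [0.4, 2.8, 3.7]
finger_gap: 0.301
gripper_force: 39.9
```

```bash
cat > st.py <<'E'
from h import *
s=manip.sense(); M=R.from_quat(s['tool_rot']).as_matrix(); e=np.array([np.cos(1.606),np.sin(1.606),0]); f=np.array([-e[1],e[0],0])
d=s['tcp_pos']-[.537,.0108,0]
print('t',s['t'],'tcp',s['tcp_pos'].round(4),'base xy',(d@e).round(4),(d@f).round(4),'Fbase',(s['force']@e).round(2),(s['force']@f).round(2),s['force'][2].round(2),'T',s['ft_torque'].round(3),'gap',round(s['finger_gap'],3),round(s['gripper_force'],1),'q6',s['q'][5].round(3),'tau6',s['tau'][5].round(3),'yaw',np.arctan2(M[1,0],M[0,0]).round(4))
print('e in tool',(M.T@e).round(3))
E
python3 st.py
```

```text
t 19.6 tcp [0.5366 0.0512 0.0522] base xy 0.0404 -0.0011 Fbase 2.81 -0.5 3.73 T [ 0.417 -0.04  -0.013] gap 0.301 39.9 q6 -2.668 tau6 0.141 yaw -2.1568
e in tool [-0.813  0.582  0.   ]
```

Sliding well, with about 2.8 N of drag and base y force near zero. Continuing to the stop.

{"api": "servo_tool", "payload": {
  "commands": [0.014,-0.01,0,0,0,0,-0.6,0.014,-0.01,0,0,0,0,-0.6,0.014,-0.01,0,0,0,0,-0.6,0.014,-0.01,0,0,0,0,-0.6,0,0,0,0,0,0,-0.6]
}}

```text
t: 20.02
tcp_pos: [0.5378, 0.0151, 0.0522]
tool_rot: [-0.472, 0.881, -0.0, -0.001]
force: [-1.9, -2.9, 3.2]
finger_gap: 0.302
gripper_force: 39.9
```

```bash
python3 st.py
```

```text
t 20.0167 tcp [0.5378 0.0151 0.0522] base xy 0.0043 -0.001 Fbase -2.87 2.03 3.16 T [-0.395  0.206 -0.028] gap 0.302 39.9 q6 -2.732 tau6 -0.076 yaw -2.1577
e in tool [-0.813  0.583 -0.001]
```

{"api": "servo_tool", "payload": {
  "commands": [0.0035,-0.0025,0,0,0,0,-0.6,0.0035,-0.0025,0,0,0,0,-0.6,0,0,0,0,0,0,-0.6]
}}

```text
t: 20.27
tcp_pos: [0.5379, 0.013, 0.0522]
tool_rot: [-0.473, 0.881, 0.0, -0.0]
force: [-2.3, -0.3, 3.3]
finger_gap: 0.303
gripper_force: 40.0
```

{"api": "servo_tool", "payload": {
  "commands": [0.0025,-0.0018,0,0,0,0,-0.6,0,0,0,0,0,0,-0.6]
}}

```text
t: 20.43
tcp_pos: [0.5379, 0.0119, 0.0522]
tool_rot: [-0.473, 0.881, 0.0, -0.0]
force: [-1.9, 0.6, 4.1]
finger_gap: 0.299
gripper_force: 40.0
```

```bash
python3 st.py
```

```text
t 20.4333 tcp [0.5379 0.0119 0.0522] base xy 0.001 -0.001 Fbase 0.69 1.92 4.1 T [0.14  0.28  0.006] gap 0.299 40.0 q6 -2.742 tau6 -0.002 yaw -2.1563
e in tool [-0.813  0.582  0.   ]
```

{"api": "servo_tool", "payload": {
  "commands": [0.0025,-0.0018,0,0,0,0,-0.6,0,0,0,0,0,0,-0.6]
}}

```text
t: 20.6
tcp_pos: [0.5379, 0.011, 0.0522]
tool_rot: [-0.473, 0.881, 0.001, -0.0]
force: [-2.0, 3.8, 4.9]
finger_gap: 0.3
gripper_force: 40.0
```

{"api": "servo_tool", "payload": {
  "commands": [0.0025,-0.0018,0,0,0,0,-0.6,0,0,0,0,0,0,-0.6]
}}

```text
t: 20.77
tcp_pos: [0.5379, 0.0109, 0.0522]
tool_rot: [-0.472, 0.882, 0.002, 0.001]
force: [-0.9, 8.3, 5.5]
finger_gap: 0.299
gripper_force: 40.1
```

```bash
python3 st.py
```

```text
t 20.7667 tcp [0.5379 0.0109 0.0522] base xy 0.0 -0.0009 Fbase 8.29 0.62 5.54 T [1.473 0.056 0.019] gap 0.299 40.1 q6 -2.748 tau6 -0.0 yaw -2.1584
e in tool [-0.812  0.583  0.004]
```

Firm stop reached at base x ≈ 0. I'll ease off the push, then start turning clockwise.

{"api": "servo_tool", "payload": {
  "commands": [-0.0025,0.0018,-0.001,0,0,0,-0.6,0,0,0,0,0,0,-0.6,0,0,0.00012,0,0,0.01,-0.6,0,0,0.00012,0,0,0.019,-0.6,0,0,0.00012,0,0,0.019,-0.6,0,0,0.00012,0,0,0.019,-0.6,0,0,0.00012,0,0,0.019,-0.6,0,0,0.00012,0,0,0.019,-0.6,0,0,0.00012,0,0,0.019,-0.6,0,0,0.00012,0,0,0.019,-0.6]
}}

```text
t: 21.6
tcp_pos: [0.5382, 0.0105, 0.0518]
tool_rot: [-0.04, 0.999, 0.0, -0.0]
force: [-0.8, 3.7, 1.7]
finger_gap: 0.301
gripper_force: 39.7
```

```bash
python3 st.py
```

```text
t 21.6 tcp [0.5382 0.0105 0.0518] base xy -0.0003 -0.0012 Fbase 3.68 0.66 1.67 T [0.545 0.125 0.034] gap 0.301 39.7 q6 -1.84 tau6 -0.921 yaw -3.0613
e in tool [-0.045  0.999  0.001]
```

{"api": "servo_tool", "payload": {
  "commands": [0,0,0.00012,0,0,0.019,-0.6,0,0,0.00012,0,0,0.019,-0.6,0,0,0.00012,0,0,0.019,-0.6,0,0,0.00012,0,0,0.019,-0.6,0,0,0.00012,0,0,0.019,-0.6,0,0,0.00012,0,0,0.019,-0.6,0,0,0.00012,0,0,0.019,-0.6,0,0,0.00012,0,0,0.019,-0.6,0,0,0.00012,0,0,0.019,-0.6,0,0,0.00012,0,0,0.019,-0.6,0,0,0.00012,0,0,0.019,-0.6,0,0,0,0,0,0,-0.6]
}}

```text
t: 22.6
tcp_pos: [0.5378, 0.01, 0.0513]
tool_rot: [0.576, 0.817, -0.0, -0.001]
force: [-3.1, 1.6, 4.0]
finger_gap: 0.301
gripper_force: 39.8
```

```bash
python3 st.py
```

```text
t 22.6 tcp [0.5378 0.01   0.0513] base xy -0.0008 -0.0008 Fbase 1.76 3.09 3.96 T [ 0.223  0.332 -0.006] gap 0.301 39.8 q6 -0.531 tau6 0.673 yaw 1.913
e in tool [ 0.953  0.302 -0.   ]
```

{"api": "servo_tool", "payload": {
  "commands": [0,0,0.00012,0,0,0.019,-0.6,0,0,0.00012,0,0,0.019,-0.6,0,0,0.00012,0,0,0.019,-0.6,0,0,0.00012,0,0,0.019,-0.6,0,0,0.00012,0,0,0.019,-0.6,0,0,0.00012,0,0,0.01,-0.6,0,0,0,0,0,0,-0.6]
}}

```text
t: 23.18
tcp_pos: [0.5374, 0.01, 0.0512]
tool_rot: [0.809, 0.588, -0.001, -0.001]
force: [-2.9, 1.0, 4.7]
finger_gap: 0.299
gripper_force: 40.0
```

```bash
python3 st.py
```

```text
t 23.1833 tcp [0.5374 0.01   0.0512] base xy -0.0008 -0.0004 Fbase 1.06 2.85 4.7 T [0.2   0.56  0.126] gap 0.299 40.0 q6 0.126 tau6 0.376 yaw 1.2567
e in tool [ 0.94  -0.342 -0.   ]
```

{"api": "servo_tool", "payload": {
  "commands": [0,0,0,0,0,0.0095,-0.6,0,0,0.0001,0,0,0.0095,-0.6,0,0,0,0,0,0,-0.6,0,0,0,0,0,0,-0.6]
}}

```text
t: 23.52
tcp_pos: [0.5374, 0.0101, 0.0512]
tool_rot: [0.842, 0.539, -0.001, -0.001]
force: [-3.2, 0.8, 5.1]
finger_gap: 0.298
gripper_force: 40.0
```

```bash
python3 st.py
```

```text
t 23.5167 tcp [0.5374 0.0101 0.0512] base xy -0.0008 -0.0003 Fbase 0.91 3.13 5.09 T [0.14  0.538 0.017] gap 0.298 40.0 q6 0.243 tau6 0.056 yaw 1.1395
e in tool [ 0.893 -0.45   0.   ]
```

{"api": "servo_tool", "payload": {
  "commands": [0,0,0,0,0,0.0085,-0.6,0,0,0.0001,0,0,0.0085,-0.6,0,0,0,0,0,0.0085,-0.6,0,0,0,0,0,0,-0.6,0,0,0,0,0,0,-0.6]
}}

```text
t: 23.93
tcp_pos: [0.5373, 0.0101, 0.0511]
tool_rot: [0.882, 0.47, -0.001, -0.001]
force: [-3.3, 1.1, 5.9]
finger_gap: 0.305
gripper_force: 40.0
```

```bash
python3 st.py
```

```text
t 23.9333 tcp [0.5373 0.0101 0.0511] base xy -0.0007 -0.0003 Fbase 1.2 3.28 5.93 T [0.196 0.573 0.032] gap 0.305 40.0 q6 0.403 tau6 0.057 yaw 0.9793
e in tool [ 0.81  -0.586  0.   ]
```

{"api": "servo_tool", "payload": {
  "commands": [0,0,0,0,0,0.0085,-0.6,0,0,0,0,0,0.0085,-0.6,0,0,0,0,0,0.0085,-0.6,0,0,0,0,0,0,-0.6,0,0,0,0,0,0,-0.6]
}}

```text
t: 24.35
tcp_pos: [0.5372, 0.0102, 0.0511]
tool_rot: [0.917, 0.398, -0.001, -0.001]
force: [-3.7, 0.6, 4.9]
finger_gap: 0.304
gripper_force: 40.0
```

```bash
python3 st.py
```

```text
t 24.35 tcp [0.5372 0.0102 0.0511] base xy -0.0006 -0.0002 Fbase 0.76 3.64 4.87 T [0.193 0.592 0.115] gap 0.304 40.0 q6 0.563 tau6 0.106 yaw 0.8193
e in tool [ 0.706 -0.708  0.   ]
```

{"api": "servo_tool", "payload": {
  "commands": [0,0,0,0,0,0.005,-0.6,0,0,0,0,0,0.005,-0.6,0,0,0,0,0,0,-0.6,0,0,0,0,0,0,-0.6,0,0,0,0,0,0,-0.6]
}}

```text
t: 24.77
tcp_pos: [0.5372, 0.0102, 0.0511]
tool_rot: [0.929, 0.37, -0.001, -0.0]
force: [-3.1, 1.0, 5.0]
finger_gap: 0.301
gripper_force: 39.7
```

```bash
python3 st.py
```

```text
t 24.7667 tcp [0.5372 0.0102 0.0511] base xy -0.0006 -0.0002 Fbase 1.09 3.07 5.05 T [0.252 0.609 0.231] gap 0.301 39.7 q6 0.625 tau6 0.189 yaw 0.7572
e in tool [ 0.661 -0.751 -0.   ]
```

{"api": "servo_tool", "payload": {
  "commands": [0,0,0,0,0,0.004,-0.6,0,0,0,0,0,0.003,-0.6,0,0,0,0,0,0,-0.6,0,0,0,0,0,0,-0.6,0,0,0,0,0,0,-0.6]
}}

```text
t: 25.18
tcp_pos: [0.5371, 0.0102, 0.0511]
tool_rot: [0.937, 0.349, -0.001, -0.0]
force: [-3.5, 1.6, 6.4]
finger_gap: 0.299
gripper_force: 39.5
```

```bash
python3 st.py
python3 - <<'E'
from h import *
for i in range(6):
    manip.snapshot('scene'); s=manip.sense(); print(s['ft_torque'][2].round(3),s['tau'][5].round(3),s['q'][5].round(4))
E
```

```text
t 25.1833 tcp [0.5371 0.0102 0.0511] base xy -0.0006 -0.0001 Fbase 1.76 3.45 6.38 T [0.262 0.572 0.263] gap 0.299 39.5 q6 0.669 tau6 0.262 yaw 0.7135
e in tool [ 0.628 -0.779 -0.   ]
0.261 0.262 0.6692
0.262 0.262 0.6692
0.274 0.262 0.6692
0.313 0.262 0.6691
0.319 0.262 0.6692
0.27 0.262 0.6692
```

Resistance is climbing at about 1.7 to 1.8 N m/rad, so the screw is seated, now at about 0.27 N m. One last small nip.

{"api": "servo_tool", "payload": {
  "commands": [0,0,0,0,0,0.004,-0.6,0,0,0,0,0,0,-0.6,0,0,0,0,0,0,-0.6,0,0,0,0,0,0,-0.6]
}}

```text
t: 25.82
tcp_pos: [0.5371, 0.0102, 0.0511]
tool_rot: [0.941, 0.338, -0.001, -0.0]
force: [-3.7, 2.4, 5.3]
finger_gap: 0.301
gripper_force: 39.4
```

```bash
python3 st.py
python3 - <<'E'
from h import *
for i in range(4):
    manip.snapshot('scene'); s=manip.sense(); print(s['ft_torque'][2].round(3),s['tau'][5].round(3),s['q'][5].round(4))
E
```

```text
t 25.8167 tcp [0.5371 0.0102 0.0511] base xy -0.0006 -0.0001 Fbase 2.49 3.6 5.33 T [0.351 0.594 0.353] gap 0.301 39.4 q6 0.694 tau6 0.305 yaw 0.6886
e in tool [ 0.608 -0.794 -0.   ]
0.286 0.304 0.6942
0.299 0.304 0.6942
0.293 0.304 0.6941
0.329 0.304 0.6941
```

{"api": "servo_tool", "payload": {
  "commands": [0,0,0,0,0,0,0.3,0,0,0,0,0,0,0.3,0,0,0,0,0,0,0.3,0,0,0,0,0,0,0.3,0,0,-0.03,0,0,0,0.3,0,0,-0.06,0,0,0,0.3,0,0,-0.07,0,0,0,0.3,0,0,-0.07,0,0,0,0.3,0,0,-0.04,0,0,0,0.3,0,0,0,0,0,0,0.3,0,0,0,0,0,0,0.3]
}}

```text
t: 26.93
tcp_pos: [0.5394, 0.0099, 0.1873]
tool_rot: [0.942, 0.335, 0.002, 0.001]
force: [0.3, -0.0, -1.6]
finger_gap: 0.654
gripper_force: 0.0
```

```bash
python3 st.py
python3 - <<'E'
from h import *
S=manip.snapshot('scene'); a=S['img'][205:285,275:375,::-1]; cv2.imwrite('pics/s8c.png',cv2.resize(a,(750,600),interpolation=cv2.INTER_CUBIC))
E
```

```text
t 26.9333 tcp [0.5394 0.0099 0.1873] base xy -0.001 -0.0023 Fbase -0.05 -0.28 -1.6 T [-0.011 -0.04  -0.028] gap 0.654 0.0 q6 0.698 tau6 -0.002 yaw 0.6836
e in tool [ 0.604 -0.797 -0.001]
```

View pics/s8c.png

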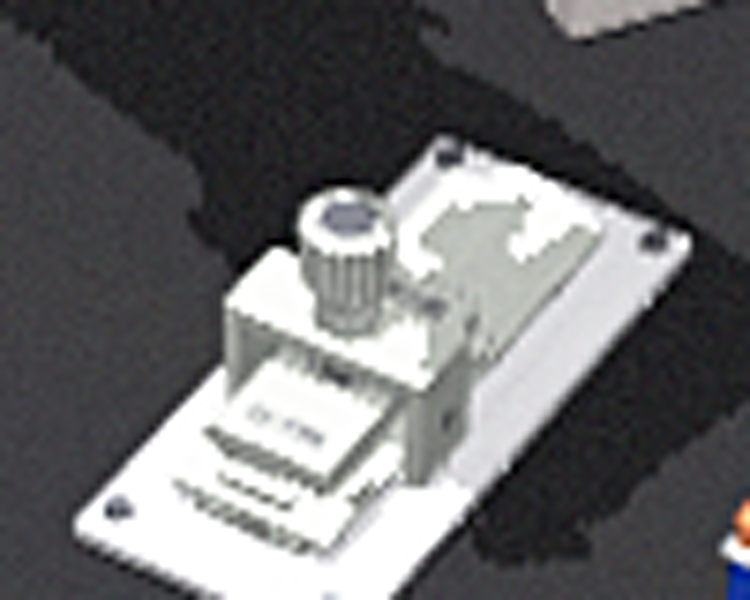

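The yoke stands over the middle of the cover (head at crop (345,250)), the cover is still flat between the lugs, and the gripper is clear.

```bash
python3 -c "
from station import manip
print(manip.sign_off())"
```

```text
the job is handed in; nothing more can be done
None
```

The chamber is closed and handed in: cover flat on the slides between the lugs, yoke against its stop over the cover's middle, thumbscrew seated and nipped to about 0.3 N m, finished at about 27 s of the 72 s.

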